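Try the fume extractor's filter door, free its catch if it bites, and hold the door down

TASK

The laser welder's fume extractor needs its filter changed. Before you touch the slide catch on top, give the drop door a light tug by its pull bar to feel whether it is caught; if it is, do not wrench it but slide the catch clear, then pull the sprung door all the way down and finish while still holding it fully open with the gripper, so that the filter can be drawn out. Leave the tools and stock lying round it where they are.

Things in the scene. Friction and masses are not known exactly. Their poses are not given: they have to be found in the camera images.
- extractor: fume extractor (all sizes in mm): white steel cabinet, blue trim, 340 wide, 260 deep, 215 high, fixed to the bench. Origin on the bench under the middle of its front face; x points into the machine (away from the robot at yaw 0), y left, z up. The drop door covers its front. The front 110 of its top is bare but for the catch's thumb piece; a duct 72 thick leaves its right side 190 behind the front
- filter_door (a joint): white drop door, 300 wide, 155 tall, 14 thick, hinged along its bottom edge. In rad: 0 shut and upright, grows as its top comes towards the robot and down, 1.45 at its lower stop. A spring always pulls it shut: about 2 N at the bar near shut, 5 N fully down. If the catch holds it, it rattles by 0.03 rad and no more; if not, it just keeps opening
- door_hinge (a point): middle of the door's hinge line, 50 above the bench in the plane of the cabinet's front face; the line runs along the extractor's y
- pull_bar (a point): middle of the door's pull: a level black rod 12 in diameter, 120 long, parallel to the hinge, on bent legs at its ends. Door shut: 28 in front of the cabinet's front, 245 above the bench, 30 above the cabinet's top, free all round, so fingers can straddle it from above. Turns with the door, 197 from the hinge line. Can be followed with the tool pointing down to the stop, 56 above the bench
- catch_knob (a point): middle of the slide catch's red thumb piece on the cabinet's top, 45 behind the front: 26 long (extractor x), 16 wide (y), 18 high; this point 226 above the bench. Slides along y with about 3 N of friction and stays put; pushed left (+y) to its end stop it clears the door. It is 13 to 22 short of that stop. Its tooth is out of sight under the top: only a tug tells whether it bites
- spool_tub_a: a round clear tub of wire, 42 in diameter, 16 high, on the bench close to the extractor's left side; origin under its centre
- spool_tub_b: a second such tub, on the bench close to the extractor's right side
- spool_tub_c: a third such tub, on the rear part of the extractor's top
- gold_box: an open gold box 130 x 100 x 50 with spools in it, on the bench right of the extractor; origin under its centre
- marker: a marker pen 130 long, 13 thick, lying on the bench right of the door; origin under its middle
- pliers: pliers with orange handles, 150 long, lying on the bench to the right, nearer the robot; origin underneath, near the pivot
- spare_filter: the new filter, a card-framed block with white pleats, 100 x 180 x 150 high, standing on the bench left of the door; origin under its centre
Mind the look-alikes: they are no part of the job. What is meant by the marker is not turquoise, and is the smaller of those in its own colour.

How it is judged:
By the outcome, as a careful person would: the job done as asked, in the order asked, and still so for the second after the job is handed in, while the arm keeps its last pose, push and grip.
It also fails if it takes over 58 s, if anything falls off the work surface, if the arm or the gripper's body presses on something with over 40 N, if the wrist force passes 120 N, or if a joint passes its speed limit or range.

ROBOT

A 7-joint arm with a two-finger parallel gripper is mounted at the origin on the work surface. World frame = base frame: x ahead of the robot, y to its left, z up, the work surface at z = 0. Lengths are in m, angles in rad, forces in N, time in s.
With the tool pointing down it reaches from about 0.4 to 0.85 m from the base axis. Payload 10.4 kg.
Tool frame: the origin (TCP) lies between the finger pads, 19 mm behind the fingertips; this is the grasp point; z points along the fingers, y is the line along which they close (so a half turn about z gives the same grasp; the last joint's range is limited). The gripper opens to 85 mm and grips with 20 to 120 N. Pads are 22 mm wide; open, the fingers measure 114 mm over their backs; the gripper's body (76 mm by 85 mm) begins 54 mm behind the grasp point. The pads swing forward as they close: fully open they stand 13 mm farther back than shut.
Start: joints at [1.279, 0.332, -0.065, 1.46, 0.022, 1.35, -0.088], TCP at [0.166, -0.603, 0.25] pointing down, gripper open.
Joint ranges: [-2.6, 2.6], [-0.5, 2.12], [-1.47, 1.34], [0.16, 2.42], [-1.27, 4.41], [0.06, 2.06], [-2.6, 2.6]. Speed limits (rad/s): [2.22, 2.22, 2.79, 2.79, 3.14, 3.14, 3.14].

INTERFACE

Orientations are given as a unit quaternion [x, y, z, w].
In Python, from workcell import get_obs, camera, hand_in gives the robot as it stands. The module is installed in compiled form; this text tells all that it offers.
- The arm moves only by the tool move_arm, never from a script. Its argument "plan" is a list of rows, each an object with "delta_pos": the shift along the tool's x, y, z in normalised numbers (1 is 75 cm), a list of three; "turn": the turn, a rotation vector about the tool's x, y, z in normalised numbers (1 is 90 degrees), a list of three; "fingers": the closure, from 0 (fully open) to 1 (shut). A call has 1 to 12 rows; each row is the pose to reach, as a shift and turn from the pose commanded when the call began, along the tool's axes at that moment; what a row does not reach only later rows make up. A row lasts 1/8 s, in which the tool goes at most 62.5 mm and 10.7 degrees, less where a joint would pass 70% of its speed; a pose out of reach is approached as far as the arm can. A call with a gripper value outside its range is refused whole. The fingers move at their own pace and stop on an object; "force" is the grip in N (left out, the last holds). Time passes only in rows, so rows that repeat a pose let the fingers close. It gives the time, the measured TCP pose, the force, the opening and the grip force at its end, in the units of the state.
- get_obs(): the state, without advancing time (a new reading comes with each control period).
- camera(name): name is "scene" or "top" or "wrist"; returns a dict with "color" (384x512x3 uint8, red, green, blue), "range_z" (384x512 float32, m along the optical axis (not along the pixel's ray), 0 where there is no reading), "fx", "fy", "cx", "cy" (pixels), "k1" (the pictures are not rectified: a ray, as slopes to the right and down, at radius r is drawn at 1 + k1 r^2 times it, then the intrinsics apply), "R" (3x3) and "t" (3): a world point X has camera coordinates R X + t; the wrist camera has in their place "tool_from_camera" (4x4, takes a point from camera to tool coordinates, whose origin is the TCP and whose axes are the flange's). Camera axes: x right, y down, z forward; pixel columns grow to the right and rows downward; lengths in m; the calibration is good to about 2 mm. A picture is of the moment at which its call begins: read the wrist's pose just before it.
- hand_in(): hands the job in; it is judged then, once.
The state is a dict: "clock": time; "joint_pos": joint angles; "joint_velocities": joint speeds; "tau": joint torques, N m; "position": TCP position; "ee_rot": TCP orientation; "ft_force": force on the tool from outside, world axes, zero at the start; "torque": the same for the moment, N m; "grip_width": opening from 0.0 (shut) to 1.0 (fully open); "grasp_force": force on a finger pad.
Only numpy, scipy, OpenCV 4.12 (cv2) and the standard library are available. Lean on these libraries where they do the work, as an engineer would, in place of code of your own. Each camera call takes 0.05 s, during which the arm holds its last target. There are 200 camera calls.

## Working session

There is one attempt and no reset: what is moved stays moved. The work goes in short steps, Python scripts to look and compute and a tool call to move; the robot and the scene stay as the last step left them, time stands still between calls to the robot, and variables do not carry over. Pictures are saved under pics/ and viewed, at most 10 in all, crops included, and the job is handed in when it is done.

Besides the shell and the picture viewer there is one more tool, called after "Call:" by a JSON object that holds its "name" and its "arguments". move_arm: Moves the arm, as the interface text tells. Its arguments: {"type":"object","properties":{"plan":{"type":"array","items":{"type":"object","properties":{"delta_pos":{"type":"array","items":{"type":"number"}},"turn":{"type":"array","items":{"type":"number"}},"fingers":{"type":"number"}}}},"force":{"type":"number"}},"required":["plan"]}

```bash
mkdir -p pics; cat > h.py <<'E'
import numpy as np, cv2
from workcell import get_obs, camera, hand_in
from scipy.spatial.transform import Rotation as Ro
def undist(c,u,v):
    K=np.array([[c["fx"],0,c["cx"]],[0,c["fy"],c["cy"]],[0,0,1.]])
    p=np.stack([np.ravel(u),np.ravel(v)],1).astype(np.float64)[:,None]
    return cv2.undistortPoints(p,K,np.array([c["k1"],0,0,0,0.]),None).reshape(-1,2) if 0 else cv2.undistortPoints(p,K,np.array([c["k1"],0,0,0.])).reshape(-1,2)
def pts(c,u,v):  # world points from depth
    n=undist(c,u,v); z=c["range_z"][np.ravel(v).astype(int),np.ravel(u).astype(int)]
    P=np.c_[n*z[:,None],z]; return (P-c["t"])@np.asarray(c["R"])
def plane(c,u,v,h):
    n=undist(c,u,v); R=np.asarray(c["R"]); d=np.c_[n,np.ones(len(n))]@R; o=-R.T@np.asarray(c["t"])
    return o+d*((h-o[2])/d[:,2])[:,None]
E
python3 - <<'E'
from h import *
o=get_obs(); print({k:np.round(v,3).tolist() for k,v in o.items()})
import pickle
cs={n:camera(n) for n in("scene","top")}
pickle.dump(cs,open("c0.pkl","wb"))
for n,c in cs.items():
    cv2.imwrite(f"pics/{n}0.png",cv2.resize(c["color"][:,:,::-1],(800,600)))
    print(n,c["fx"],c["k1"],np.round(-np.asarray(c["R"]).T@c["t"],3))
E
```

```text
{'clock': 0.0, 'joint_pos': [1.279, 0.333, -0.065, 1.461, 0.022, 1.35, -0.089], 'joint_velocities': [0.0, 0.001, 0.001, -0.001, -0.0, 0.0, 0.0], 'tau': [0.0, -62.546, 0.049, -39.161, 0.016, 0.01, 0.0], 'position': [0.166, -0.602, 0.249], 'ee_rot': [0.991, 0.134, -0.0, -0.001], 'ft_force': [-0.25, -0.844, -0.242], 'torque': [-0.012, 0.027, 0.017], 'grasp_force': 0.0, 'grip_width': 0.999}
scene 447.7705574241891 0.031033091181894294 [ 0.136 -0.256  1.486]
top 454.5287450837286 -0.1836757372286374 [ 0.274 -0.092  1.597]
```

View pics/scene0.png

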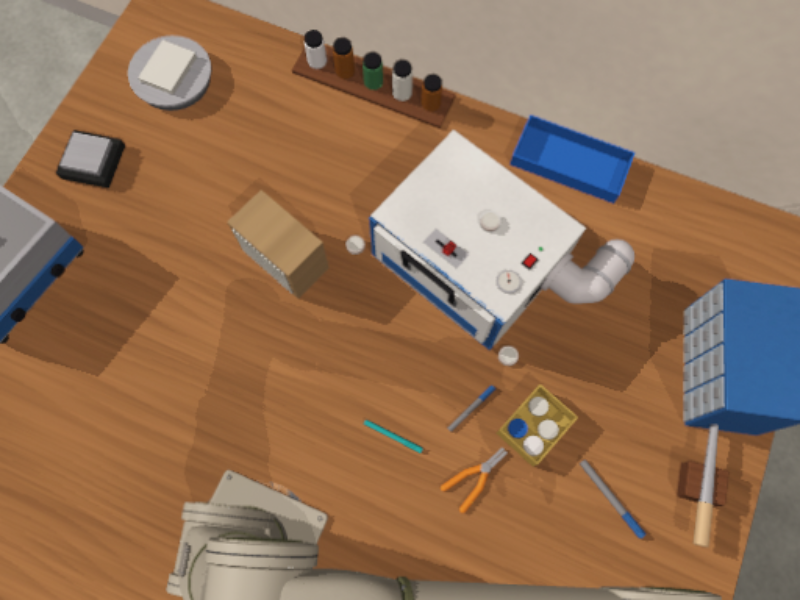

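View pics/top0.png

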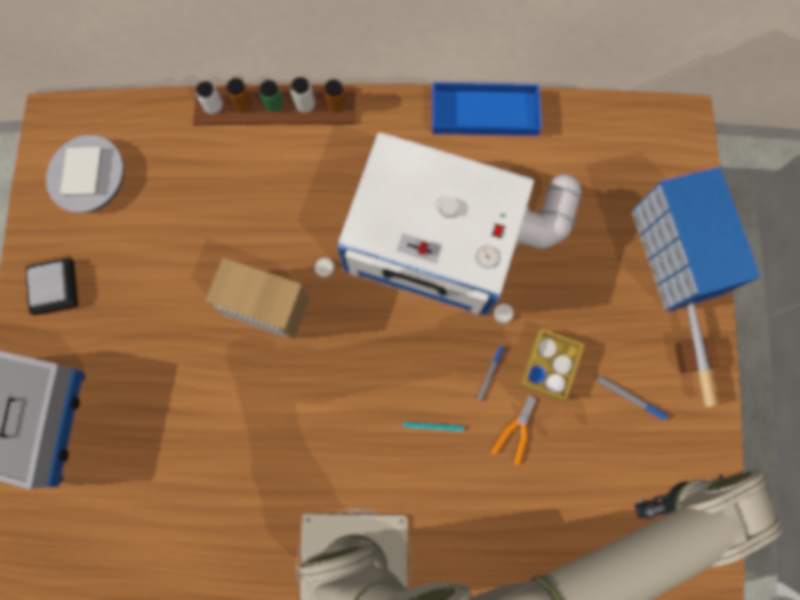

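The scene view shows the catch at (448,248), the bar from (403,257) to (453,298) and a red decoy switch at (530,261). The top view shows the catch at (423,248) and the bar from (385,274) to (446,290). The spare filter is left of the door and the marker (a blue-capped pen) is right of it. Next I'll measure these.

```bash
python3 - <<'E'
from h import *
import pickle
cs=pickle.load(open("c0.pkl","rb"))
boxes={"scene":dict(bar=(395,250,462,305),knob=(425,228,470,265)),"top":dict(bar=(375,266,455,298),knob=(400,232,442,262))}
for n,c in cs.items():
    im=c["color"].astype(int); s=512/800
    V,U=np.mgrid[:384,:512]
    def box(b): x0,y0,x1,y1=[q*s for q in b]; return (U>x0)&(U<x1)&(V>y0)&(V<y1)
    m=box(boxes[n]["bar"])&(im.max(2)<60)
    k,l,st,ce=cv2.connectedComponentsWithStats(m.astype(np.uint8)); i=1+st[1:,4].argmax(); m=l==i
    P=plane(c,U[m],V[m],.245); ctr=cv2.minAreaRect(P[:,:2].astype(np.float32)); 
    q=P[:,:2]-P[:,:2].mean(0); d=np.linalg.svd(q,full_matrices=False)[2][0]
    print(n,"bar",m.sum(),P.mean(0).round(4),ctr,"dir deg",np.degrees(np.arctan2(d[1],d[0])), "depthz",np.median(pts(c,U[m],V[m])[:,2]).round(4))
    r=box(boxes[n]["knob"])&(im[:,:,0]>120)&(im[:,:,1]<70)&(im[:,:,2]<70)
    P=plane(c,U[r],V[r],.235);print("knob",r.sum(),P.mean(0).round(4),cv2.minAreaRect(P[:,:2].astype(np.float32)),np.median(pts(c,U[r],V[r]),0).round(4))
    # cabinet top
    D=pts(c,U,V).reshape(384,512,3); t=(abs(D[...,2]-.215)<.012)&(D[...,0]>.4)&(abs(D[...,1])<.35)&(im.min(2)>120)
    k,l,st,ce=cv2.connectedComponentsWithStats(t.astype(np.uint8)); i=1+st[1:,4].argmax(); t=l==i
    P=plane(c,U[t],V[t],.215); print("top",t.sum(),cv2.minAreaRect(P[:,:2].astype(np.float32)), D[t][:,2].mean())
    print(cv2.boxPoints(cv2.minAreaRect(P[:,:2].astype(np.float32))).round(3).tolist())
E
```

```text
scene bar 165 [ 0.5827 -0.1237  0.245 ] ((0.5783731937408447, -0.12674763798713684), (0.14264489710330963, 0.021788641810417175), 72.75094604492188) dir deg 71.66189978674721 depthz 0.2494
knob 35 [ 0.6537 -0.1393  0.235 ] ((0.6538106203079224, -0.13913491368293762), (0.015346230007708073, 0.02561134472489357), 70.0093002319336) [ 0.6539 -0.1394  0.2343]
top 8230 ((0.7276620864868164, -0.16583837568759918), (0.34248629212379456, 0.2793514132499695), 72.37355041503906) 0.21434259247246612
[[0.5429999828338623, -0.28700000047683716], [0.8090000152587891, -0.3709999918937683], [0.9129999876022339, -0.04500000178813934], [0.6460000276565552, 0.03999999910593033]]
top bar 61 [ 0.5861 -0.1207  0.245 ] ((0.583794355392456, -0.1236203983426094), (0.12366421520709991, 0.009790036827325821), 72.63955688476562) dir deg -107.30207194088985 depthz 0.249
knob 23 [ 0.6548 -0.1395  0.235 ] ((0.6547641158103943, -0.13933424651622772), (0.016193095594644547, 0.01245031040161848), 0.10462963581085205) [ 0.6554 -0.1394  0.2354]
top 8129 ((0.7299982905387878, -0.16755527257919312), (0.3426000773906708, 0.27944493293762207), 72.06370544433594) 0.21382197286444884
[[0.5440000295639038, -0.2879999876022339], [0.8100000023841858, -0.37400001287460327], [0.9160000085830688, -0.04800000041723251], [0.6499999761581421, 0.03799999877810478]]
```

```bash
cat >> h.py <<'E'
YAW=np.radians(-17.6); EX=np.array([np.cos(YAW),np.sin(YAW),0]); EY=np.array([-EX[1],EX[0],0]); EZ=np.array([0,0,1.])
F=np.array([.6139,-.1303,0])           # extractor origin
RT=Ro.from_matrix(np.c_[EY,EX,-EZ])    # wanted tool orientation: y into machine, z down
def w(x,y,z): return F+x*EX+y*EY+z*EZ
def loc(p): d=np.asarray(p)-F; return np.array([d@EX,d@EY,d[2]])
def rel(p):
    o=get_obs(); R=Ro.from_quat(o["ee_rot"])
    return np.round(R.inv().apply(p-o["position"]),4),np.round((R.inv()*RT).as_rotvec(),4)
E
python3 -c "
from h import *
print(w(-.028,0,.33),rel(w(-.028,0,.33)))"
```

```text
[ 0.58721066 -0.12183364  0.33      ] (array([ 0.5338, -0.3514, -0.0803]), array([-1.200e-03, -6.000e-04, -9.948e-01]))
```

The rows are not in the units I measure in: shifts go in shares of 75 cm and turns go in shares of 90 degrees. I convert before sending: 0.534 m / 0.75 = 0.712, -0.351 m / 0.75 = -0.468, -0.995 rad / 1.5708 = -0.6334.

Call:
{"name": "move_arm", "arguments": {"plan": [{"delta_pos": [0.0533,-0.0333,-0.08],"turn": [0,0,-0.0637],"fingers": 0.4},{"delta_pos": [0.712,-0.468,-0.1067],"turn": [-0.0006,-0.0006,-0.6334],"fingers": 0.4},{"delta_pos": [0.712,-0.468,-0.1067],"turn": [-0.0006,-0.0006,-0.6334],"fingers": 0.4},{"delta_pos": [0.712,-0.468,-0.1067],"turn": [-0.0006,-0.0006,-0.6334],"fingers": 0.4},{"delta_pos": [0.712,-0.468,-0.1067],"turn": [-0.0006,-0.0006,-0.6334],"fingers": 0.4},{"delta_pos": [0.712,-0.468,-0.1067],"turn": [-0.0006,-0.0006,-0.6334],"fingers": 0.4},{"delta_pos": [0.712,-0.468,-0.1067],"turn": [-0.0006,-0.0006,-0.6334],"fingers": 0.4},{"delta_pos": [0.712,-0.468,-0.1067],"turn": [-0.0006,-0.0006,-0.6334],"fingers": 0.4},{"delta_pos": [0.712,-0.468,-0.1067],"turn": [-0.0006,-0.0006,-0.6334],"fingers": 0.4},{"delta_pos": [0.712,-0.468,-0.1067],"turn": [-0.0006,-0.0006,-0.6334],"fingers": 0.4},{"delta_pos": [0.712,-0.468,-0.1067],"turn": [-0.0006,-0.0006,-0.6334],"fingers": 0.4},{"delta_pos": [0.712,-0.468,-0.1067],"turn": [-0.0006,-0.0006,-0.6334],"fingers": 0.4}], "force": 30}}

```text
clock: 1.6
position: [0.5888, -0.1186, 0.3293]
ee_rot: [0.805, 0.593, -0.0, -0.0]
ft_force: [0.1, -0.2, 0.2]
grip_width: 0.601
grasp_force: 0.0
```

```bash
python3 - <<'E'
from h import *
o=get_obs(); print(o["clock"],o["position"],loc(o["position"]),o["grip_width"],rel(w(-.028,0,.33)),np.round(o["joint_pos"],2),np.abs(o["joint_velocities"]).max())
c=camera("wrist"); cv2.imwrite("pics/wr1.png",c["color"][:,:,::-1])
T=np.asarray(c["tool_from_camera"]); Rw=Ro.from_quat(o["ee_rot"])
# refined: dark bar pixels and red knob via ray/plane
R=(Rw.as_matrix()@T[:3,:3]).T; t=-R@(o["position"]+Rw.apply(T[:3,3])); c["R"],c["t"]=R,t
V,U=np.mgrid[:384,:512]; im=c["color"].astype(int)
D=pts(c,U,V).reshape(384,512,3); L=(D-F)@np.c_[EX,EY,EZ]
m=(c["range_z"]>0)&(im.max(2)<70)&(abs(L[...,2]-.25)<.012)&(abs(L[...,0]+.028)<.03)
print("bar",m.sum(), L[m].mean(0) if m.any() else 0, L[m].min(0),L[m].max(0))
r=(im[:,:,0]>110)&(im[:,:,1]<70)&(im[:,:,2]<70)&(abs(L[...,1])<.05)&(abs(L[...,2]-.23)<.02)
if r.any(): P=plane(c,U[r],V[r],.235); Q=(P-F)@np.c_[EX,EY,EZ]; print("knob",r.sum(),Q.mean(0),Q.min(0),Q.max(0))
E
```

```text
1.6 [ 0.58883183 -0.11857633  0.3292856 ] [-0.02743963  0.00359503  0.3292856 ] 0.6010834972623292 (array([-0.0036, -0.0006, -0.0007]), array([-0.0008, -0.0006,  0.0059])) [ 0.59  0.31 -0.59  1.37  0.17  1.51 -0.3 ] 0.050774190367192884
bar 3077 [-0.02708471  0.00877483  0.2487533 ] [-0.03292662 -0.06233465  0.23810001] [-0.02050458  0.06723892  0.25190963]
knob 538 [0.04336705 0.01061724 0.235     ] [ 0.02916361 -0.00135921  0.235     ] [0.05726337 0.01770061 0.235     ]
```

View pics/wr1.png

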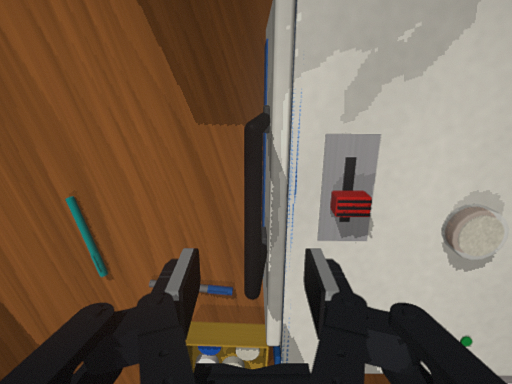

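The wrist view shows the bar at (256,205) between the fingers and the knob at (351,203). I'll descend and close on the bar.

Call:
{"name": "move_arm", "arguments": {"plan": [{"delta_pos": [0,0,0.0667],"turn": [0,0,0],"fingers": 0.4},{"delta_pos": [0,0,0.1107],"turn": [0,0,0],"fingers": 0.4},{"delta_pos": [0,0,0.1107],"turn": [0,0,0],"fingers": 0.4},{"delta_pos": [0,0,0.1107],"turn": [0,0,0],"fingers": 1},{"delta_pos": [0,0,0.1107],"turn": [0,0,0],"fingers": 1},{"delta_pos": [0,0,0.1107],"turn": [0,0,0],"fingers": 1},{"delta_pos": [0,0,0.1107],"turn": [0,0,0],"fingers": 1},{"delta_pos": [0,0,0.1107],"turn": [0,0,0],"fingers": 1}], "force": 25}}

```text
clock: 2.65
position: [0.5882, -0.1227, 0.2488]
ee_rot: [0.807, 0.591, 0.0, 0.002]
ft_force: [-1.4, 0.6, 6.4]
grip_width: 0.126
grasp_force: 24.4
```

Converted, -0.011 m / 0.75 = -0.0147, -0.009 m / 0.75 = -0.012.

Call:
{"name": "move_arm", "arguments": {"plan": [{"delta_pos": [0,-0.004,-0.0013],"turn": [0,0,0],"fingers": 1},{"delta_pos": [0,-0.008,-0.0013],"turn": [0,0,0],"fingers": 1},{"delta_pos": [0,-0.012,-0.0013],"turn": [0,0,0],"fingers": 1},{"delta_pos": [0,-0.0147,-0.0013],"turn": [0,0,0],"fingers": 1},{"delta_pos": [0,-0.0147,-0.0013],"turn": [0,0,0],"fingers": 1}]}}

```text
clock: 3.28
position: [0.5803, -0.1203, 0.248]
ee_rot: [0.807, 0.59, 0.003, 0.003]
ft_force: [25.3, -6.1, -15.1]
grip_width: 0.131
grasp_force: 24.3
```

```bash
python3 - <<'E'
from h import *
o=get_obs(); f=o["ft_force"]; print(loc([.5882,-.1227,.2488]),loc(o["position"]),"F",f@EX,f@EY,f[2])
E
```

```text
[-0.02679501 -0.00052666  0.2488    ] [-0.03503216 -0.00058251  0.24796003] F 25.981652425049308 1.8816654855039419 -15.093706129989542
```

The door moved only about 8 mm and then resisted firmly with 26 N, so it is caught. I'll let it back, release it and go up.

Converted, 0.08 m / 0.75 = 0.1067, -0.06 m / 0.75 = -0.08.

Call:
{"name": "move_arm", "arguments": {"plan": [{"delta_pos": [0,0.008,0.0013],"turn": [0,0,0],"fingers": 1},{"delta_pos": [0,0.0147,0.0013],"turn": [0,0,0],"fingers": 1},{"delta_pos": [0,0.0147,0.0013],"turn": [0,0,0],"fingers": 0.4},{"delta_pos": [0,0.0147,0.0013],"turn": [0,0,0],"fingers": 0.4},{"delta_pos": [0,0.0147,0.0013],"turn": [0,0,0],"fingers": 0.4},{"delta_pos": [0,0.0147,-0.04],"turn": [0,0,0],"fingers": 0.4},{"delta_pos": [0,0.0147,-0.08],"turn": [0,0,0],"fingers": 0.4},{"delta_pos": [-0.04,0.08,-0.08],"turn": [0,0,0],"fingers": 1},{"delta_pos": [-0.04,0.1067,-0.08],"turn": [0,0,0],"fingers": 1},{"delta_pos": [-0.04,0.1067,-0.08],"turn": [0,0,0],"fingers": 1},{"delta_pos": [-0.04,0.1067,-0.08],"turn": [0,0,0],"fingers": 1}]}}

```text
clock: 4.65
position: [0.644, -0.171, 0.3081]
ee_rot: [0.807, 0.591, -0.0, 0.0]
ft_force: [-0.3, 0.3, 0.3]
grip_width: 0.0
grasp_force: 0.0
```

```bash
python3 - <<'E'
from h import *
o=get_obs(); f=o["ft_force"]; print(loc(o["position"]),o["grip_width"],"F",f,rel(w(.043,-.03,.241)))
c=camera("wrist"); cv2.imwrite("pics/wr2.png",c["color"][:,:,::-1])
E
```

```text
[ 0.04096473 -0.02971496  0.30805099] 0.00021539189262078393 F [-0.31561326  0.29486064  0.25777211] (array([-0.0002,  0.002 ,  0.0671]), array([-0.    ,  0.001 ,  0.0011]))
```

View pics/wr2.png

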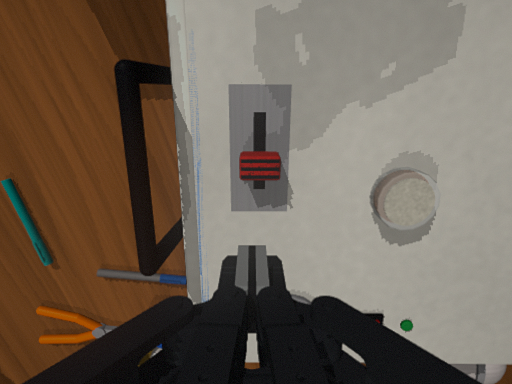

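The fingers, shut at (252,248), stand right of the knob at (259,165) and clear of it. I'll go down and push left.

Converted, 0.067 m / 0.75 = 0.0893, 0.04 m / 0.75 = 0.0533.

Call:
{"name": "move_arm", "arguments": {"plan": [{"delta_pos": [0,0.0027,0.0533],"turn": [0,0,0],"fingers": 1},{"delta_pos": [0,0.0027,0.0893],"turn": [0,0,0],"fingers": 1},{"delta_pos": [0,0.0027,0.0893],"turn": [0,0,0],"fingers": 1},{"delta_pos": [0.0107,0.0027,0.0893],"turn": [0,0,0],"fingers": 1},{"delta_pos": [0.0187,0.0027,0.0893],"turn": [0,0,0],"fingers": 1},{"delta_pos": [0.024,0.0027,0.0893],"turn": [0,0,0],"fingers": 1},{"delta_pos": [0.0293,0.0027,0.0893],"turn": [0,0,0],"fingers": 1},{"delta_pos": [0.0333,0.0027,0.0893],"turn": [0,0,0],"fingers": 1},{"delta_pos": [0.0333,0.0027,0.0893],"turn": [0,0,0],"fingers": 1}]}}

```text
clock: 5.82
position: [0.6539, -0.1483, 0.241]
ee_rot: [0.807, 0.591, -0.0, 0.0]
ft_force: [0.1, -0.3, 1.1]
grip_width: 0.002
grasp_force: 0.4
```

```bash
cat > s.py <<'E'
from h import *
o=get_obs(); f=o["ft_force"]; print(o["clock"],loc(o["position"]).round(4),"F",np.round([f@EX,f@EY,f[2]],1))
E
python3 s.py
```

```text
5.825 [ 0.0436 -0.0051  0.241 ] F [ 0.2 -0.3  1.1]
```

Converted, 0.012 m / 0.75 = 0.016, 0.008 m / 0.75 = 0.0107.

Call:
{"name": "move_arm", "arguments": {"plan": [{"delta_pos": [0.0053,0,0],"turn": [0,0,0],"fingers": 1},{"delta_pos": [0.0107,0,0],"turn": [0,0,0],"fingers": 1},{"delta_pos": [0.016,0,0],"turn": [0,0,0],"fingers": 1}]}}

```text
clock: 6.2
position: [0.6568, -0.1395, 0.2409]
ee_rot: [0.807, 0.59, -0.002, 0.001]
ft_force: [-7.3, -13.9, 3.6]
grip_width: -0.001
grasp_force: 7.6
```

```bash
python3 s.py; python3 - <<'E'
from h import *
o=get_obs(); c=camera("wrist"); cv2.imwrite("pics/wr3.png",c["color"][:,:,::-1])
E
```

```text
6.2 [0.0436 0.0042 0.2409] F [ -2.7 -15.5   3.6]
```

View pics/wr3.png

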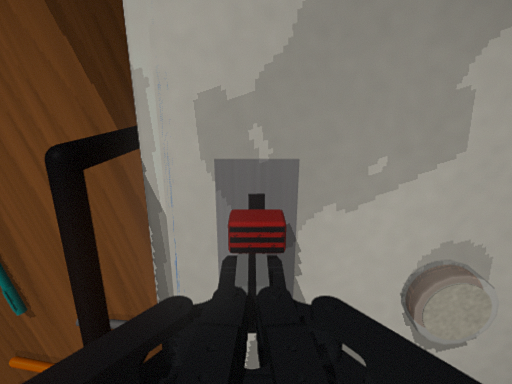

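The view shows the knob at (257,230) against the fingertips, with a little slot left ahead of it. I'll push further to check for the end stop.

Converted, 0.004 m / 0.75 = 0.0053, 0.003 m / 0.75 = 0.004.

Call:
{"name": "move_arm", "arguments": {"plan": [{"delta_pos": [0.004,0,0],"turn": [0,0,0],"fingers": 1},{"delta_pos": [0.0053,0,0],"turn": [0,0,0],"fingers": 1},{"delta_pos": [0.0053,0,0],"turn": [0,0,0],"fingers": 1}]}}

```text
clock: 6.62
position: [0.6568, -0.1393, 0.2409]
ee_rot: [0.809, 0.588, -0.004, 0.002]
ft_force: [-9.2, -16.5, 6.2]
grip_width: -0.002
grasp_force: 9.3
```

```bash
python3 s.py
```

```text
6.625 [0.0437 0.0044 0.2409] F [ -3.7 -18.5   6.2]
```

The knob is at the end stop: 18 N and no travel. I'll back off, rise, go over the bar and grip it.

Call:
{"name": "move_arm", "arguments": {"plan": [{"delta_pos": [-0.016,0,0],"turn": [0,0,0],"fingers": 1},{"delta_pos": [-0.016,0,0],"turn": [0,0,0],"fingers": 1},{"delta_pos": [-0.016,0,-0.0667],"turn": [0,0,0],"fingers": 0.9},{"delta_pos": [-0.0147,-0.04,-0.0933],"turn": [0,0,0],"fingers": 0.4},{"delta_pos": [-0.0147,-0.0947,-0.0933],"turn": [0,0,0],"fingers": 0.4},{"delta_pos": [-0.0147,-0.0947,-0.0933],"turn": [0,0,0],"fingers": 0.4},{"delta_pos": [-0.0147,-0.0947,-0.0933],"turn": [0,0,0],"fingers": 0.4}]}}

```text
clock: 7.5
position: [0.588, -0.1218, 0.3111]
ee_rot: [0.807, 0.591, -0.0, 0.001]
ft_force: [1.0, -0.1, 0.4]
grip_width: 0.6
grasp_force: 0.0
```

```bash
python3 s.py; python3 - <<'E'
from h import *
o=get_obs(); print(rel(w(-.027,0,.245)),o["grip_width"])
E
```

```text
7.5 [-2.730e-02  3.000e-04  3.111e-01] F [0.9 0.2 0.4]
(array([-0.0002,  0.0002,  0.0661]), array([0.0009, 0.001 , 0.0009])) 0.5996740144706403
```

Converted, 0.067 m / 0.75 = 0.0893, 0.066 m / 0.75 = 0.088.

Call:
{"name": "move_arm", "arguments": {"plan": [{"delta_pos": [0,0,0.0667],"turn": [0,0,0],"fingers": 0.4},{"delta_pos": [0,0,0.0853],"turn": [0,0,0],"fingers": 0.4},{"delta_pos": [0,0,0.0853],"turn": [0,0,0],"fingers": 1},{"delta_pos": [0,0,0.0853],"turn": [0,0,0],"fingers": 1},{"delta_pos": [0,0,0.0853],"turn": [0,0,0],"fingers": 1},{"delta_pos": [0,0,0.0853],"turn": [0,0,0],"fingers": 1},{"delta_pos": [0,0,0.0853],"turn": [0,0,0],"fingers": 1},{"delta_pos": [0,-0.0053,0.0853],"turn": [0,0,0],"fingers": 1},{"delta_pos": [0,-0.0133,0.0853],"turn": [0,0,0],"fingers": 1},{"delta_pos": [0,-0.0213,0.088],"turn": [0,0,0],"fingers": 1},{"delta_pos": [0,-0.0267,0.0893],"turn": [0,0,0],"fingers": 1}], "force": 30}}

```text
clock: 8.88
position: [0.5685, -0.1161, 0.2445]
ee_rot: [0.807, 0.591, -0.0, 0.001]
ft_force: [2.7, 1.9, 3.8]
grip_width: 0.129
grasp_force: 30.4
```

```bash
python3 s.py; python3 - <<'E'
from h import *
# path: offsets (tool y,z) from shut bar for door angle a
for a in [.1,.2,.35,.5,.65,.8,.95,1.1,1.25,1.35,1.45,1.5]:
    p=.1426+a; print(a,round(.028-.197*np.sin(p),4),round(.195-.197*np.cos(p),4))
E
```

```text
8.875 [-4.760e-02 -2.000e-04  2.445e-01] F [2.  2.7 3.8]
0.1 -0.0193 0.0038
0.2 -0.0382 0.0094
0.35 -0.0652 0.0214
0.5 -0.0901 0.0373
0.65 -0.1123 0.0567
0.8 -0.1314 0.0792
0.95 -0.1469 0.1043
1.1 -0.1585 0.1315
1.25 -0.1659 0.1601
1.35 -0.1684 0.1796
1.45 -0.169 0.1993
1.5 -0.1685 0.2091
```

Free now, at about 2 N. I'll follow the arc.

Converted, -0.139 m / 0.75 = -0.1853, -0.128 m / 0.75 = -0.1707.

Call:
{"name": "move_arm", "arguments": {"plan": [{"delta_pos": [0,-0.0253,0.008],"turn": [0,0,0],"fingers": 1},{"delta_pos": [0,-0.0613,0.024],"turn": [0,0,0],"fingers": 1},{"delta_pos": [0,-0.0947,0.0453],"turn": [0,0,0],"fingers": 1},{"delta_pos": [0,-0.124,0.0707],"turn": [0,0,0],"fingers": 1},{"delta_pos": [0,-0.1493,0.1],"turn": [0,0,0],"fingers": 1},{"delta_pos": [0,-0.1707,0.1333],"turn": [0,0,0],"fingers": 1},{"delta_pos": [0,-0.1853,0.1693],"turn": [0,0,0],"fingers": 1},{"delta_pos": [0,-0.1853,0.1693],"turn": [0,0,0],"fingers": 1}]}}

```text
clock: 9.88
position: [0.4361, -0.0745, 0.1162]
ee_rot: [0.807, 0.591, 0.0, 0.001]
ft_force: [5.8, 0.4, 1.7]
grip_width: 0.125
grasp_force: 30.8
```

```bash
python3 s.py
```

```text
9.875 [-0.1863 -0.0006  0.1162] F [5.4 2.1 1.7]
```

Converted, 0.06 m / 0.75 = 0.08, 0.056 m / 0.75 = 0.0747.

Call:
{"name": "move_arm", "arguments": {"plan": [{"delta_pos": [0,-0.0067,0.02],"turn": [0,0,0],"fingers": 1},{"delta_pos": [0,-0.01,0.0387],"turn": [0,0,0],"fingers": 1},{"delta_pos": [0,-0.012,0.0533],"turn": [0,0,0],"fingers": 1},{"delta_pos": [0,-0.0133,0.0667],"turn": [0,0,0],"fingers": 1},{"delta_pos": [0,-0.0133,0.0747],"turn": [0,0,0],"fingers": 1},{"delta_pos": [0,-0.0133,0.08],"turn": [0,0,0],"fingers": 1}]}}

```text
clock: 10.62
position: [0.4269, -0.0716, 0.0568]
ee_rot: [0.807, 0.591, -0.0, 0.001]
ft_force: [3.9, 1.4, 5.7]
grip_width: 0.122
grasp_force: 32.1
```

```bash
python3 s.py
```

```text
10.625 [-0.196  -0.0006  0.0568] F [3.3 2.6 5.7]
```

Converted, 0.011 m / 0.75 = 0.0147, 0.009 m / 0.75 = 0.012.

Call:
{"name": "move_arm", "arguments": {"plan": [{"delta_pos": [0,0,0.004],"turn": [0,0,0],"fingers": 1},{"delta_pos": [0,0,0.008],"turn": [0,0,0],"fingers": 1},{"delta_pos": [0,0,0.012],"turn": [0,0,0],"fingers": 1},{"delta_pos": [0,0,0.0147],"turn": [0,0,0],"fingers": 1},{"delta_pos": [0,0,0.0147],"turn": [0,0,0],"fingers": 1}]}}

```text
clock: 11.25
position: [0.427, -0.0716, 0.0469]
ee_rot: [0.807, 0.591, -0.0, 0.001]
ft_force: [-3.0, 2.1, 25.4]
grip_width: 0.125
grasp_force: 34.2
```

```bash
python3 s.py; python3 - <<'E'
from h import *
c=camera("scene"); cv2.imwrite("pics/sc4.png",cv2.resize(c["color"][100:300,200:400,::-1],(800,600)))
t=camera("top"); im=t["color"]
V,U=np.mgrid[:384,:512]
for c in (c,t):
    L=(pts(c,U,V).reshape(384,512,3)-F)@np.c_[EX,EY,EZ]
    m=(c["range_z"]>0)&(L[...,0]>-.14)&(L[...,0]<-.03)&(abs(L[...,1])<.13)&(abs(L[...,1])>.07)&(L[...,2]>.04)&(L[...,2]<.15)
    A=np.c_[L[m][:,0],np.ones(m.sum())]; k=np.linalg.lstsq(A,L[m][:,2],rcond=None)[0]; res=np.std(A@k-L[m][:,2])
    print("door slope rad",m.sum(),np.pi/2-abs(np.arctan(k[0]))*np.sign(-k[0]),k,res)
E
```

```text
11.25 [-0.1958 -0.0006  0.0469] F [-3.5  1.1 25.4]
door slope rad 828 1.460222128216577 [-0.11102706  0.04946256] 0.0030512994648233343
door slope rad 1044 1.4575135045058443 [-0.11376991  0.0483423 ] 0.0034255663307668233
```

View pics/sc4.png

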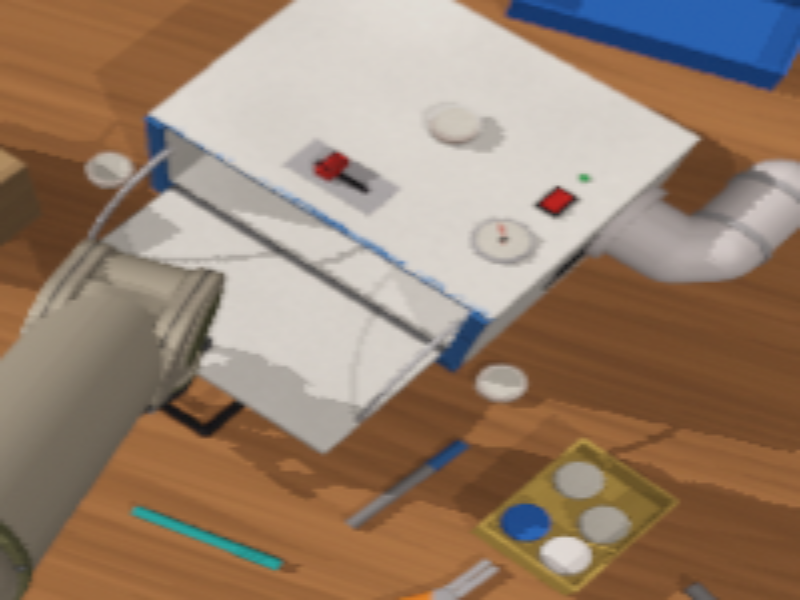

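The door lies flat, fully down at 1.46 rad and against its stop at 25 N, with the bar at (205,420) held by the gripper. The catch is at its left end, and the tubs, marker and box look undisturbed. Handing in.

```bash
python3 s.py; python3 -c "
from h import *
print(hand_in())"
```

```text
11.35 [-0.1959 -0.0006  0.0469] F [-3.6  2.4 24. ]
the job is handed in; nothing more can be done
None
```

The tug showed the door was caught, so I slid the catch left to its stop, pulled the door fully down and handed in with the gripper still holding it open; that first tug peaked at about 26 N, firmer than "light".

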